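# Build up the sieve stack

### The arm

A 6-joint arm with a two-finger parallel gripper is mounted at the origin on a cart in front of the work surface, level with it; the furniture and walls round the work are solid. World frame = base frame: x ahead of the robot, y to its left, z up, the work surface at z = 0. Lengths are in mm, angles in degrees, forces in N, time in s.
With the tool pointing down it reaches from about 325 to 775 mm from the base axis. Payload 5.5 kg.
Tool frame: the origin (TCP) lies on the centre line of the jaws, within the pads' length; the fingertips stand 8 mm ahead of it and the grasp point (between the pads) lies 11 mm behind it; x points along the fingers, z is the direction in which the jaws open and shut, and the axes are right-handed (so a half turn about x gives the same grasp; the last joint's range is limited). The gripper opens to 85 mm and grips with 20 to 120 N. Pads are 22 mm wide; open, the fingers measure 114 mm over their backs; the gripper's body (76 mm by 85 mm) begins 54 mm behind the grasp point. The pads swing forward as they close: fully open they stand 13 mm farther back than shut.
Start: joints at [72.496, 5.22, 70.514, -0, 104.267, -3.249], TCP at [147.748, 581.538, 239.275] pointing down, gripper open.
Joint ranges: [-164.24, 164.24], [-49.07, 125.15], [9.68, 141.18], [-86.29, 266.29], [3.28, 154.24], [-151.56, 151.56]. Speed limits (degrees/s): [147.25, 147.25, 172.46, 180, 180, 180].

### API

Orientations are given as a 3x3 rotation matrix whose columns are the frame's x, y, z axes.
In Python, from workcell import readout, optics, arm gives the robot as it stands.
- The arm moves only by the tool servo_tool, never from a script. Its argument "increments" is a list of rows, each an object with "linear": the shift along the tool's x, y, z in units of 25 mm (1.0 is 25 mm), a list of three; "twist": the turn, a rotation vector about the tool's x, y, z in units of 5 degrees (1.0 is 5 degrees), a list of three. In form: [{"linear": [x, y, z], "twist": [ax, ay, az]}, ...]. A call has 1 to 8 rows; each row is the pose to reach, as a shift and turn from the pose commanded when the call began, along the tool's axes at that moment; what a row does not reach only later rows make up. A row lasts 1/12 s, in which the tool goes at most 41.7 mm and 7.16 degrees, less where a joint would pass 70% of its speed; a pose out of reach is approached as far as the arm can. A call with a gripper value outside its range is refused whole. "claw" is the opening, from 0 (shut) to 1 (fully open), set as the call begins (left out, the last holds). The fingers move at their own pace and stop on an object; "grip_force" is the grip in N (left out, the last holds). Time passes only in rows, so rows that repeat a pose let the fingers close. It gives the time, the measured TCP pose, the force and the opening at its end, in the units of the state.
- readout.state(): the state, without advancing time (a new reading comes with each control period).
- optics.capture(name): name is "scene" or "top" or "wrist"; returns the picture (480x640x3 uint8, blue, green, red); there is no depth.
- optics.camera_model(name): a dict with "vertical_fov" (degrees; the focal length in pixels is half the picture's height over the tangent of half this angle, whatever the lens; pixels are square), "cx", "cy" (the principal point, pixels), "k1" (the pictures are not rectified: a ray, as slopes to the right and down, at radius r is drawn at 1 + k1 r^2 times it, then the intrinsics apply), "R" (3x3) and "t" (3): a world point X has camera coordinates R X + t; the wrist camera has in their place "tool_from_camera" (4x4, takes a point from camera to tool coordinates, whose origin is the TCP and whose axes are the tool frame's). Camera axes: x right, y down, z forward; pixel columns grow to the right and rows downward; lengths in mm; the calibration is good to about 2 mm. A picture is of the moment at which its call begins: read the wrist's pose just before it. camera_model takes no time and is no camera call.
- arm.hand_in(): hands the job in, once; it reports no verdict.
The state is a dict: "clock": time; "joint_pos": joint angles; "dq": joint speeds; "joint_torque": joint torques, N m; "tcp_pos": TCP position; "ee_rot": TCP orientation; "force": force on the tool from outside, world axes, zero at the start; "wrist_torque": the same for the moment, N m; "finger_gap": finger opening in mm.
Only numpy, scipy, OpenCV 4.12 (cv2) and the standard library are available. Lean on these libraries where they do the work, as an engineer would, in place of code of your own. Each camera call takes 0.05 s, during which the arm holds its last target. There are 200 camera calls.

### The job

Build the sieve stack on the grey base, one piece at a time from the bottom up: first the pan, then the fine sieve, then the coarse sieve, and the lid on top, each seated upright and fully home in the one below. Leave the beaker, the screw-lid tub and the tweezers where they are.

Things in the scene. Friction and masses are not known exactly. Their poses are not given: they have to be found in the camera images.
- sieve_base: fixed round grey base on a black rubber foot, 84 mm across, 22 mm high, with a bare metal collar standing on it: collar 60 mm across outside, 55 mm inside, rim at 32 mm above the bench. Origin: centre of the underside, on the bench; z up. With the pan fully home the pan's origin is 24 mm above this origin.
- pan: steel catch pan, open round dish with a plain closed floor, 26 mm high; wall 60 mm across from 8 to 26 mm height; mouth 55 mm wide; tapered spigot below, 8 mm high, 44 to 52 mm across, drops into a 55 mm mouth till the shoulder rests on its rim. Loose, about 0.1 kg. Origin: centre of underside (spigot foot), z up. Fine sieve fully home: its origin 18 mm above this one
- fine_sieve: shallow steel round sieve, close wire mesh (3 mm pitch) 12 mm below the rim, 28 mm high; wall 60 mm across from 8 to 28 mm; mouth 55 mm; tapered spigot below, 8 mm high, 44 to 52 mm across, drops into a 55 mm mouth till the shoulder rests on its rim. Loose, about 0.1 kg. Origin: centre of underside (spigot foot), z up. Coarse sieve fully home: its origin 20 mm above this one
- coarse_sieve: deeper steel round sieve, wide wire mesh (9 mm pitch, large square holes) 12 mm below the rim, 40 mm high; wall 60 mm across from 8 to 40 mm; mouth 55 mm; tapered spigot below, 8 mm high, 44 to 52 mm across, drops into a 55 mm mouth till the shoulder rests on its rim. Loose, about 0.1 kg. Origin: centre of underside (spigot foot), z up. Lid fully home: its origin 32 mm above this one
- lid: steel lid: flat disc 60 mm across, from 8 to 12 mm height, with a black knob on its middle, 18 mm across, from 12 to 30 mm, to take it by; tapered spigot below, 8 mm high, 44 to 52 mm across, drops into a 55 mm mouth till the shoulder rests on its rim. Loose, about 0.1 kg. Origin: centre of underside (spigot foot), z up. 
- beaker: bystander: small clear glass beaker, 45 mm across, 56 mm high, loose. Origin: centre of its underside
- specimen_tub: bystander: white round tub with a screw lid, 67 mm across, 100 mm high, loose, farther back on the bench. Origin: centre of its underside
- tweezers: bystander: blue tweezers, 145 mm long, 11 mm high, lying flat to the right of the work, roughly along y. Origin: middle of their underside
There are look-alikes about, which are no part of the job. What is shaped like the pan but pink is not meant.

How it is judged:
By the outcome, as a careful person would: the job done as asked, in the order asked, and still so for the second after the job is handed in, with the robot touching nothing.
It also fails if it takes over 106 s, if anything falls off the work surface, if the arm or the gripper's body presses on something with over 40 N, if the wrist force passes 120 N, or if a joint passes its speed limit or range.

## Working session

There is one attempt and no reset: what is moved stays moved. The work goes in short steps, Python scripts to look and compute and a tool call to move; the robot and the scene stay as the last step left them, time stands still between calls to the robot, and variables do not carry over. Pictures are saved under pics/ and viewed, about 12 in all and at most 16, crops included, and the job is handed in when it is done.

Besides the shell and the picture viewer there is one more tool, called by a JSON object that holds its "name" and its "arguments", one argument or row to a line. servo_tool: Moves the arm, as the interface text tells. Its arguments: {"type":"object","properties":{"increments":{"type":"array","items":{"type":"object","properties":{"linear":{"type":"array","items":{"type":"number"}},"twist":{"type":"array","items":{"type":"number"}}}}},"claw":{"type":"number"},"grip_force":{"type":"number"}},"required":["increments"]}

```bash
ls; mkdir -p pics; cat > h.py <<'E'
import numpy as np, cv2
from workcell import readout, optics, arm
def snap(n,f):
    s=readout.state(); im=optics.capture(n); cv2.imwrite('pics/'+f,im); return s,im
def ext(n,s=None):
    m=optics.camera_model(n)
    if n=='wrist':
        s=s or readout.state(); T=np.array(m['tool_from_camera']); Rt=np.array(s['ee_rot'])
        Rwc=Rt@T[:3,:3]; c=Rt@T[:3,3]+np.array(s['tcp_pos'])
    else:
        R=np.array(m['R']); Rwc=R.T; c=-R.T@np.array(m['t'])
    return m,Rwc,c
def pt(n,u,v,z,s=None):
    m,Rwc,c=ext(n,s); f=240/np.tan(np.radians(m['vertical_fov']/2))
    K=np.array([[f,0,m['cx']],[0,f,m['cy']],[0,0,1.]])
    # k1 distort
    d=np.array([(u-m['cx'])/f,(v-m['cy'])/f]); p=d.copy()
    for _ in range(30): p=d/(1+m['k1']*(p@p))
    r=Rwc@np.array([p[0],p[1],1]); return c+r*(z-c[2])/r[2]
def proj(n,X,s=None):
    m,Rwc,c=ext(n,s); f=240/np.tan(np.radians(m['vertical_fov']/2))
    q=Rwc.T@(np.array(X,float)-c); p=q[:2]/q[2]; p=p*(1+m['k1']*(p@p)); return p*f+[m['cx'],m['cy']]
E
python3 - <<'E'
from h import *
np.set_printoptions(precision=2,suppress=True)
for n in('scene','top'): snap(n,n+'0.png'); m,R,c=ext(n); print(n,c,m['vertical_fov'],m['k1'])
m=optics.camera_model('wrist');print(m)
s=readout.state();print(s)
E
```

```text
pics
scene [272.06 681.8  708.55] 47.87575287761558 -0.0596175098719152
top [ 429.24  174.52 1041.51] 44.1558077607053 -0.07489648360973349
{'vertical_fov': 65.67106379954228, 'cx': 312.34609353424617, 'cy': 245.27526112195306, 'k1': -0.07435590055161538, 'tool_from_camera': array([[   0.  ,   -0.27,    0.96, -135.26],
       [   0.  ,   -0.96,   -0.27,   70.82],
       [   1.  ,    0.  ,   -0.  ,   -0.36],
       [   0.  ,    0.  ,    0.  ,    1.  ]])}
{'clock': 0.1, 'joint_pos': array([ 72.5 ,   5.26,  70.57,   0.  , 104.27,  -3.25]), 'dq': array([ 0.09, -0.12, -0.15, -0.04, -0.11, -0.1 ]), 'joint_torque': array([  0.  , -46.02, -41.92,  -0.  ,   0.01,  -0.  ]), 'tcp_pos': array([147.65, 581.3 , 238.26]), 'ee_rot': array([[-0.  , -0.97,  0.25],
       [-0.  ,  0.25,  0.97],
       [-1.  ,  0.  , -0.  ]]), 'force': array([ 0.08,  0.11, -0.88]), 'wrist_torque': array([0.02, 0.01, 0.05]), 'finger_gap': 85.41952806949593}
```

View pics/top0.png

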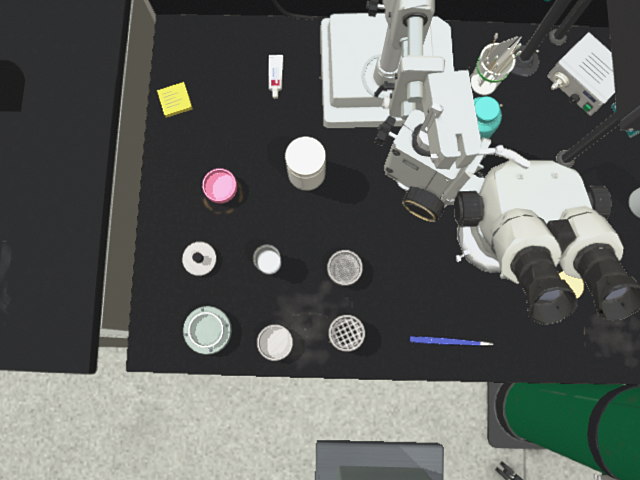

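View pics/scene0.png

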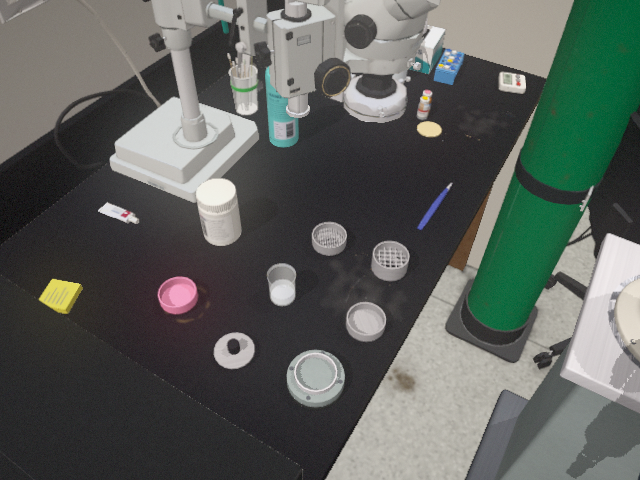

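The top view shows the base at (207,330), pan (275,342), coarse sieve (347,333), fine sieve (345,267), lid (199,259), beaker (267,260), tub (305,163), tweezers (450,341) and the pink decoy (220,186). The scene view agrees on which piece is which.

```bash
python3 - <<'E'
from h import *
np.set_printoptions(precision=1,suppress=True)
for n,z,a,b in [('base',32,(208,329),(318,373)),('pan',26,(275,340),(366,318)),('coarse',40,(347,331),(390,255)),('fine',28,(345,265),(329,234)),('lid',30,(197,258),(234,342)),('beaker',56,(266,255),(281,272)),('tub',100,(305,150),(216,190)),('tw',5,(410,339),(419,227)),('tw2',5,(492,344),(451,184)),('edge',0,(400,378),(400,378))]:
    print(n,pt('top',*a,z),pt('scene',*b,z))
im=cv2.imread('pics/top0.png')[220:380,170:410]
cv2.imwrite('pics/c1.png',cv2.resize(im,None,fx=3.3,fy=3.3,interpolation=cv2.INTER_CUBIC))
E
```

```text
base [455.4 365.   32. ] [449.1 369.9  32. ]
pan [440.4 250.8  26. ] [435.7 251.6  26. ]
coarse [458.6 129.5  40. ] [455.2 132.2  40. ]
fine [572.1 134.6  28. ] [568.  134.3  28. ]
lid [577.  391.6  30. ] [578.2 389.7  30. ]
beaker [581.5 269.3  56. ] [579.1 263.8  56. ]
tub [753.3 207.7 100. ] [744.5 204.6 100. ]
tw [448.7  18.2   5. ] [448.9  16.8   5. ]
tw2 [ 443.2 -125.1    5. ] [ 441.8 -121.8    5. ]
edge [381.5  34.4   0. ] [352.4 301.1   0. ]
```

View pics/c1.png

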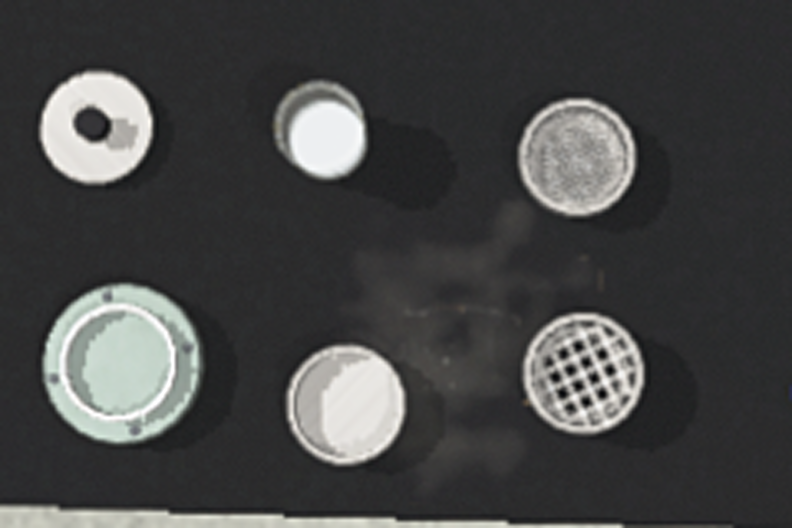

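The refined rim centres agree between the two cameras to about 5 mm. I'm moving above the pan for a close look.

{"name": "servo_tool", "arguments": {
  "increments": [
    {"linear":[1.2,-7.3,-5.0],"twist":[-1.4,0,0]},
    {"linear":[1.2,-7.3,-5.0],"twist":[-2.85,0,0]},
    {"linear":[1.2,-7.3,-5.0],"twist":[-2.85,0,0]},
    {"linear":[1.2,-7.3,-5.0],"twist":[-2.85,0,0]},
    {"linear":[1.2,-7.3,-5.0],"twist":[-2.85,0,0]},
    {"linear":[1.2,-7.3,-5.0],"twist":[-2.85,0,0]},
    {"linear":[1.2,-7.3,-5.0],"twist":[-2.85,0,0]},
    {"linear":[1.2,-7.3,-5.0],"twist":[-2.85,0,0]}
  ],
  "claw": 1
}}

```text
clock: 0.77
tcp_pos: [294.2, 414.9, 208.9]
ee_rot: [[-0.001, -1.0, 0.002], [-0.0, 0.002, 1.0], [-1.0, 0.001, -0.0]]
force: [-0.3, -0.1, 0.7]
finger_gap: 85.4
```

{"name": "servo_tool", "arguments": {
  "increments": [
    {"linear":[0.8,-5.8,-6.6],"twist":[0,0,0]},
    {"linear":[0.8,-5.8,-6.6],"twist":[0,0,0]},
    {"linear":[0.8,-5.8,-6.6],"twist":[0,0,0]},
    {"linear":[0.8,-5.8,-6.6],"twist":[0,0,0]},
    {"linear":[0.8,-5.8,-6.6],"twist":[0,0,0]},
    {"linear":[0.8,-5.8,-6.6],"twist":[0,0,0]},
    {"linear":[0.8,-5.8,-6.6],"twist":[0,0,0]},
    {"linear":[0.8,-5.8,-6.6],"twist":[0,0,0]}
  ]
}}

```text
clock: 1.43
tcp_pos: [438.5, 251.4, 189.1]
ee_rot: [[-0.001, -1.0, 0.0], [0.001, 0.0, 1.0], [-1.0, 0.001, 0.001]]
force: [-0.5, 0.3, 0.7]
finger_gap: 85.5
```

```bash
python3 - <<'E'
from h import *
np.set_printoptions(precision=1,suppress=True)
s,im=snap('wrist','w1.png');print(s['tcp_pos'])
E
```

```text
[438.5 251.4 189.1]
```

View pics/w1.png

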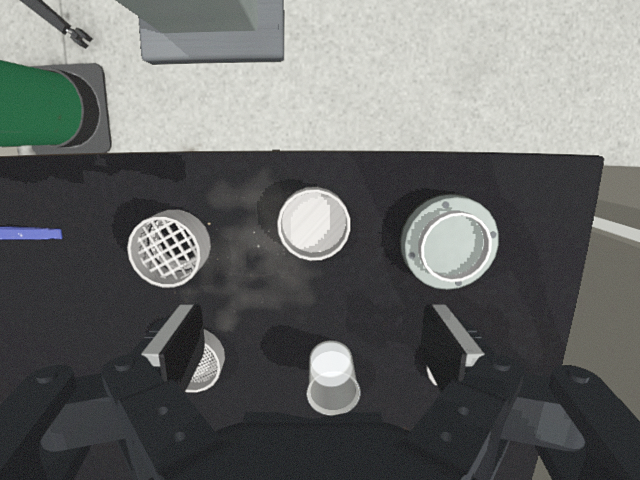

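The wrist view shows the pan rim at (314,224), the base collar at (455,247), the coarse rim at (165,250) and the fingertips at about (190,308) and (430,308).

```bash
python3 - <<'E'
from h import *
np.set_printoptions(precision=1,suppress=True)
s=readout.state(); print(s['tcp_pos'],s['clock'])
for n,z,a in [('pan',26,(314,224)),('panL',26,(278,224)),('panR',26,(350,224)),('base',32,(455.5,247)),('coarse',40,(164.5,250)),('fine',28,(193,360))]: print(n,pt('wrist',*a,z,s))
p=s['tcp_pos']
# fingertips: tip outer-lower edges y=+-42.7, candidates of z below TCP
for dz in(-8,-3,0,5,8,12): print(dz,[proj('wrist',p+np.array([dx,dy,-dz]),s) for dx in(-11,11) for dy in(-42.7,42.7)])
E
```

```text
[438.1 251.9 189.4] 1.4833
pan [433.9 253.4  26. ]
panL [433.9 223.8  26. ]
panR [433.8 283.   26. ]
base [451.7 370.7  32. ]
coarse [452.2 132.6  40. ]
fine [561.8 142.   28. ]
-8 [array([199. , 305.7]), array([425.8, 305.9]), array([204.1, 356.6]), array([420.5, 356.7])]
-3 [array([202.7, 300.2]), array([422. , 300.4]), array([207.4, 349.8]), array([417.2, 349.9])]
0 [array([204.8, 297.1]), array([419.9, 297.3]), array([209.3, 345.9]), array([415.2, 346. ])]
5 [array([208.1, 292.1]), array([416.6, 292.3]), array([212.4, 339.7]), array([412.2, 339.9])]
8 [array([210. , 289.3]), array([414.6, 289.5]), array([214.1, 336.2]), array([410.4, 336.3])]
12 [array([212.5, 285.7]), array([412.2, 285.9]), array([216.3, 331.7]), array([408.2, 331.8])]
```

```bash
python3 - <<'E'
import cv2
im=cv2.imread('pics/w1.png')
a=cv2.resize(im[280:420,120:260],None,fx=4,fy=4,interpolation=cv2.INTER_CUBIC)
cv2.imwrite('pics/c2.png',a)
E
```

```text
(no output)
```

View pics/c2.png

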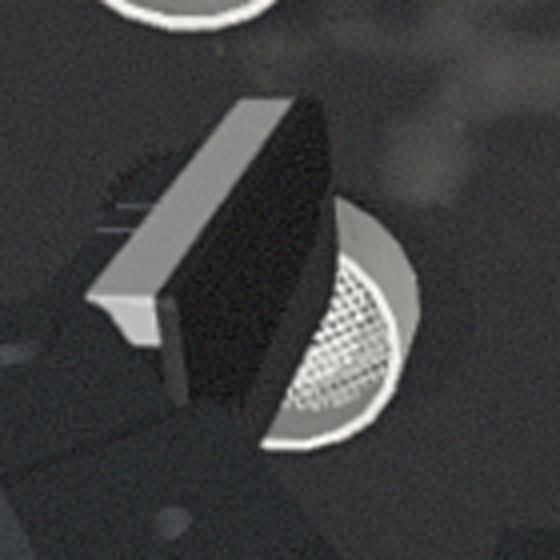

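Open, the fingertips sit about 6 mm behind the TCP, so at a 60 mm gap they should be about level with it. I'm descending onto the pan.

{"name": "servo_tool", "arguments": {
  "increments": [
    {"linear":[2,0.15,0.07],"twist":[0,0,0]},
    {"linear":[3.5,0.15,0.07],"twist":[0,0,0]},
    {"linear":[5,0.15,0.07],"twist":[0,0,0]},
    {"linear":[6.2,0.15,0.07],"twist":[0,0,0]},
    {"linear":[7.05,0.15,0.07],"twist":[0,0,0]},
    {"linear":[7.05,0.15,0.07],"twist":[0,0,0]},
    {"linear":[7.05,0.15,0.07],"twist":[0,0,0]}
  ]
}}

```text
clock: 2.07
tcp_pos: [433.5, 253.5, 12.5]
ee_rot: [[-0.002, -1.0, -0.003], [-0.001, -0.003, 1.0], [-1.0, 0.002, -0.001]]
force: [0.7, 0.3, 0.4]
finger_gap: 84.9
```

{"name": "servo_tool", "arguments": {
  "increments": [
    {"linear":[0,0,0]},
    {"linear":[0,0,0]},
    {"linear":[0,0,0]},
    {"linear":[0,0,0]},
    {"linear":[0,0,0]},
    {"linear":[0,0,0]}
  ],
  "claw": 0.5,
  "grip_force": 30
}}

```text
validation failed for argument at $.in...
```

```bash
python3 - <<'E'
from h import *
s,im=snap('wrist','w2.png');print(s['tcp_pos'],s['finger_gap'])
E
```

```text
[433.51902379 253.47079237  12.53432681] 84.94121842543468
```

View pics/w2.png

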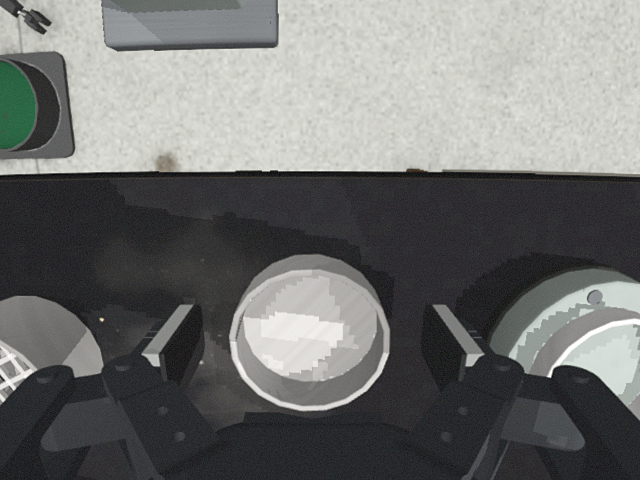

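The pan is between the jaws, with its rim centre at about (310,339).

```bash
python3 - <<'E'
from h import *
np.set_printoptions(precision=1,suppress=True)
s=readout.state()
for a in [(310,339),(231,341),(389,341),(310,268),(310,410)]: print(pt('wrist',*a,26,s))
E
```

```text
[435.8 252.9  26. ]
[436.8 223.1  26. ]
[436.7 282.7  26. ]
[407.6 252.9  26. ]
[468.3 252.9  26. ]
```

{"name": "servo_tool", "arguments": {
  "increments": [
    {"linear":[0,0,0],"twist":[0,0,0]},
    {"linear":[0,0,0],"twist":[0,0,0]},
    {"linear":[0,0,0],"twist":[0,0,0]},
    {"linear":[0,0,0],"twist":[0,0,0]},
    {"linear":[0,0,0],"twist":[0,0,0]},
    {"linear":[0,0,0],"twist":[0,0,0]}
  ],
  "claw": 0.5,
  "grip_force": 30
}}

```text
clock: 2.62
tcp_pos: [436.4, 253.3, 16.0]
ee_rot: [[0.004, -1.0, 0.0], [0.003, 0.0, 1.0], [-1.0, -0.004, 0.003]]
force: [-1.8, 1.1, 5.5]
finger_gap: 58.7
```

```bash
python3 - <<'E'
from h import *
s,im=snap('wrist','w3.png');print(s['tcp_pos'],s['finger_gap'],s['force'],s['joint_pos'],s['joint_torque'])
s=readout.state();print(s['tcp_pos'],s['finger_gap'],s['force'])
E
```

```text
[436.39134181 253.26205253  15.99581524] 58.73595919459855 [-1.82241486  1.10212075  5.51982734] [ 2.62333230e+01 -5.51734267e+00  1.04123258e+02  4.86984102e-02
  8.11349162e+01 -6.37666105e+01] [-8.07717964e-01 -3.27045465e+01 -3.72046602e+01 -4.87168394e-01
 -4.11763620e-01  1.87002879e-02]
[436.39569357 253.26272718  16.00714462] 59.007527936851666 [-1.25792083  1.50860161  5.90366194]
```

View pics/w3.png

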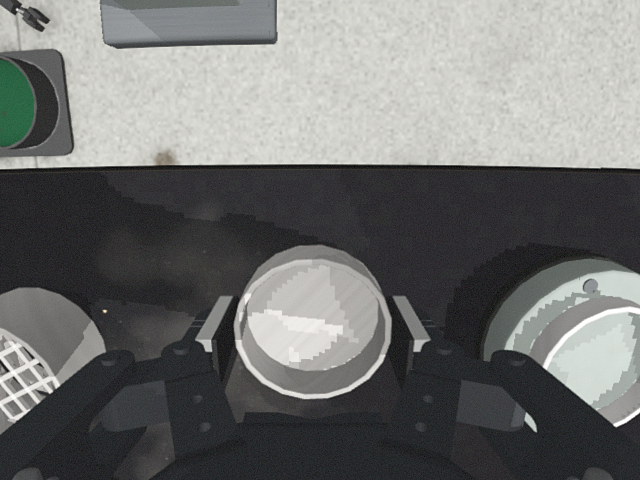

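The pan is gripped (gap 59 mm) and the arm rode up 3.5 mm as the pads swung in. I'm lifting it and stopping beside the base so that the base stays visible.

{"name": "servo_tool", "arguments": {
  "increments": [
    {"linear":[-1.2,0,0],"twist":[0,0,0]},
    {"linear":[-2.6,0,0],"twist":[0,0,0]},
    {"linear":[-4.0,-1,1],"twist":[0,0,0]},
    {"linear":[-4.4,-2,2.2],"twist":[0,0,0]},
    {"linear":[-4.4,-2.8,3.6],"twist":[0,0,0]},
    {"linear":[-4.4,-3.4,4.7],"twist":[0,0,0]},
    {"linear":[-4.4,-3.4,4.7],"twist":[0,0,0]},
    {"linear":[-4.4,-3.4,4.7],"twist":[0,0,0]}
  ]
}}

```text
clock: 3.33
tcp_pos: [520.4, 370.9, 122.0]
ee_rot: [[-0.002, -1.0, -0.001], [-0.001, -0.001, 1.0], [-1.0, 0.002, -0.001]]
force: [-1.3, -1.1, -1.3]
finger_gap: 59.1
```

```bash
python3 - <<'E'
from h import *
s,im=snap('wrist','w4.png');print(s['tcp_pos'],s['finger_gap'],s['force'],s['ee_rot'])
E
```

```text
[520.36895232 370.89788096 121.99273167] 59.05014055340828 [-1.26721169 -1.0925241  -1.28965452] [[-1.54074710e-03 -9.99998063e-01 -1.22514197e-03]
 [-9.05994958e-04 -1.22374701e-03  9.99998841e-01]
 [-9.99998403e-01  1.54185529e-03 -9.04107718e-04]]
```

View pics/w4.png

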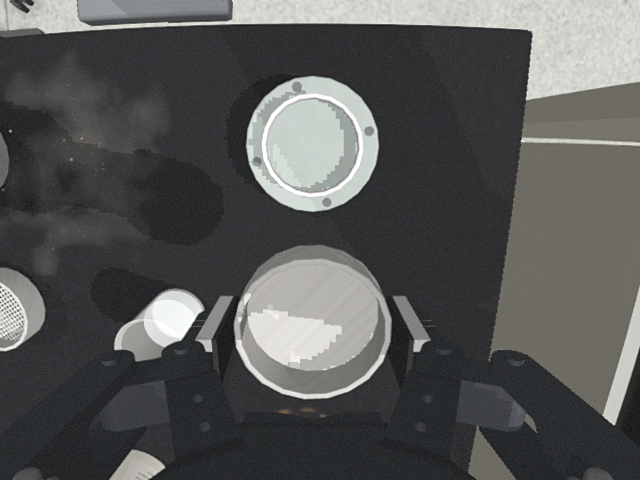

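Upright pan in grip, with its rim spanning u 235–391 and v 258–398. The base collar spans u 262–362 and v 94–195.

```bash
cat >> h.py <<'E'
def rim(u0,u1,v0,v1,z,s,n='wrist'):
    um,vm=(u0+u1)/2,(v0+v1)/2
    P=[pt(n,u0,vm,z,s),pt(n,u1,vm,z,s),pt(n,um,v0,z,s),pt(n,um,v1,z,s)]
    c=np.array([(P[2][0]+P[3][0])/2,(P[0][1]+P[1][1])/2]); t=np.array(s['tcp_pos'])
    print('centre',c.round(1),'rel tcp',(c-t[:2]).round(1),'size',np.round([abs(P[3][0]-P[2][0]),abs(P[1][1]-P[0][1])],1)); return c
E
python3 - <<'E'
from h import *
s=readout.state()
b=rim(262,362.5,94,195.5,32,s)
p=rim(235,391,258,398,s['tcp_pos'][2]+10,s)
print(b-p)
E
```

```text
centre [452.6 369.7] rel tcp [-67.5  -0.2] size [58.6 59.4]
centre [519.2 370.1] rel tcp [-1.   0.2] size [59.2 58.8]
[-66.5105954   -0.40473604]
```

{"name": "servo_tool", "arguments": {
  "increments": [
    {"linear":[0,1.4,0],"twist":[0,0,0]},
    {"linear":[0,2.66,-0.02],"twist":[0,0,0]},
    {"linear":[0.8,2.66,-0.02],"twist":[0,0,0]},
    {"linear":[1.8,2.66,-0.02],"twist":[0,0,0]},
    {"linear":[2.4,2.66,-0.02],"twist":[0,0,0]},
    {"linear":[2.8,2.66,-0.02],"twist":[0,0,0]},
    {"linear":[3.15,2.66,-0.02],"twist":[0,0,0]},
    {"linear":[3.15,2.66,-0.02],"twist":[0,0,0]}
  ]
}}

```text
clock: 4.05
tcp_pos: [453.0, 368.2, 43.2]
ee_rot: [[-0.001, -1.0, 0.001], [-0.001, 0.001, 1.0], [-1.0, 0.001, -0.001]]
force: [-0.5, 1.2, -1.0]
finger_gap: 59.0
```

{"name": "servo_tool", "arguments": {
  "increments": [
    {"linear":[0.1,0,0],"twist":[0,0,0]},
    {"linear":[0.2,0,0],"twist":[0,0,0]},
    {"linear":[0.25,0,0],"twist":[0,0,0]},
    {"linear":[0.25,0,0],"twist":[0,0,0]}
  ]
}}

```text
clock: 4.38
tcp_pos: [454.4, 369.5, 40.2]
ee_rot: [[0.002, -1.0, 0.0], [0.001, 0.0, 1.0], [-1.0, -0.002, 0.001]]
force: [-1.6, -2.4, 4.1]
finger_gap: 59.0
```

The pan is seated: z is at the predicted height and the base pushes back. I'm releasing and rising, then going to the fine sieve (~(565,136)).

{"name": "servo_tool", "arguments": {
  "increments": [
    {"linear":[0.1,0,0],"twist":[0,0,0]},
    {"linear":[0.1,0,0],"twist":[0,0,0]},
    {"linear":[0.1,0,0],"twist":[0,0,0]},
    {"linear":[0,0,0],"twist":[0,0,0]},
    {"linear":[-1,0,0],"twist":[0,0,0]},
    {"linear":[-2.5,0,0],"twist":[0,0,0]},
    {"linear":[-4,0,0],"twist":[0,0,0]},
    {"linear":[-5,0,0],"twist":[0,0,0]}
  ],
  "claw": 1
}}

```text
clock: 5.05
tcp_pos: [454.1, 369.6, 167.3]
ee_rot: [[0.003, -1.0, 0.0], [0.002, 0.0, 1.0], [-1.0, -0.003, 0.002]]
force: [0.9, -0.5, 0.6]
finger_gap: 85.2
```

{"name": "servo_tool", "arguments": {
  "increments": [
    {"linear":[0,-1,-1.2],"twist":[0,0,0]},
    {"linear":[0,-2,-2.6],"twist":[0,0,0]},
    {"linear":[0,-3,-4.0],"twist":[0,0,0]},
    {"linear":[0,-4,-5.4],"twist":[0,0,0]},
    {"linear":[0,-5,-6.8],"twist":[0,0,0]},
    {"linear":[0,-5.6,-8.2],"twist":[0,0,0]},
    {"linear":[0,-5.6,-9.3],"twist":[0,0,0]},
    {"linear":[0,-5.6,-9.3],"twist":[0,0,0]}
  ]
}}

```text
clock: 5.72
tcp_pos: [594.6, 131.0, 162.8]
ee_rot: [[-0.0, -1.0, 0.006], [-0.003, 0.006, 1.0], [-1.0, 0.0, -0.003]]
force: [-0.2, -0.3, 0.3]
finger_gap: 85.4
```

```bash
python3 - <<'E'
from h import *
s,im=snap('wrist','w5.png');print(s['tcp_pos'],s['finger_gap'],s['force'])
im2=optics.capture('scene'); a=cv2.resize(im2[330:420,260:380],None,fx=4,fy=4,interpolation=cv2.INTER_CUBIC)
b=np.zeros((480,160,3),np.uint8)
c=cv2.resize(im,None,fx=.66,fy=.66)
o=np.zeros((360,800,3),np.uint8); o[:c.shape[0],:c.shape[1]]=c; o[:270,440:800]=cv2.resize(a,(360,270)); cv2.imwrite('pics/m5.png',o)
E
```

```text
[594.64177682 131.02342754 162.81093452] 85.43111241555715 [-0.16701532 -0.25582115  0.25302924]
```

View pics/m5.png

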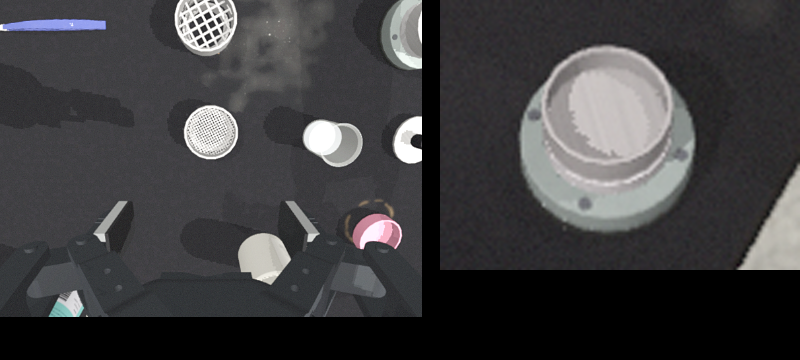

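The pan sits upright and home. The fine sieve's rim is at u 279–359, v 160.5–239.5 in the full-size picture.

```bash
python3 - <<'E'
from h import *
s=readout.state()
print(s['tcp_pos']);rim(279,359.5,160.5,239.5,28,s)
E
```

```text
[593.79626565 135.6739806  163.13086806]
centre [566.1 140.9] rel tcp [-27.7   5.2] size [58.3 58.9]
```

{"name": "servo_tool", "arguments": {
  "increments": [
    {"linear":[0,1.08,-0.03],"twist":[0,0,0]},
    {"linear":[1.2,1.08,-0.03],"twist":[0,0,0]},
    {"linear":[2.6,1.08,-0.03],"twist":[0,0,0]},
    {"linear":[4,1.08,-0.03],"twist":[0,0,0]},
    {"linear":[5.2,1.08,-0.03],"twist":[0,0,0]},
    {"linear":[5.9,1.08,-0.03],"twist":[0,0,0]},
    {"linear":[5.9,1.08,-0.03],"twist":[0,0,0]},
    {"linear":[5.9,1.08,-0.03],"twist":[0,0,0]}
  ],
  "claw": 0.86
}}

```text
clock: 6.48
tcp_pos: [565.6, 137.2, 14.8]
ee_rot: [[-0.002, -1.0, -0.002], [-0.0, -0.002, 1.0], [-1.0, 0.002, -0.0]]
force: [-0.1, 0.5, 1.6]
finger_gap: 73.1
```

{"name": "servo_tool", "arguments": {
  "increments": [
    {"linear":[0,0,0],"twist":[0,0,0]},
    {"linear":[0,0,0],"twist":[0,0,0]},
    {"linear":[0,0,0],"twist":[0,0,0]},
    {"linear":[0,0,0],"twist":[0,0,0]},
    {"linear":[0,0,0],"twist":[0,0,0]}
  ],
  "claw": 0.5,
  "grip_force": 30
}}

```text
clock: 6.9
tcp_pos: [568.1, 136.7, 18.3]
ee_rot: [[0.004, -1.0, -0.0], [0.002, -0.0, 1.0], [-1.0, -0.004, 0.002]]
force: [-0.4, 2.4, 6.6]
finger_gap: 58.8
```

{"name": "servo_tool", "arguments": {
  "increments": [
    {"linear":[-1.2,0,0],"twist":[0,0,0]},
    {"linear":[-2.6,0,0],"twist":[0,0,0]},
    {"linear":[-4.0,0,0],"twist":[0,0,0]},
    {"linear":[-5.2,0.3,1.2],"twist":[0,0,0]},
    {"linear":[-5.4,0.6,2.7],"twist":[0,0,0]},
    {"linear":[-5.4,0.9,4.2],"twist":[0,0,0]},
    {"linear":[-5.4,1.2,5.7],"twist":[0,0,0]},
    {"linear":[-5.4,1.5,7.2],"twist":[0,0,0]}
  ]
}}

```text
clock: 7.57
tcp_pos: [528.8, 317.3, 151.4]
ee_rot: [[0.001, -1.0, 0.001], [0.0, 0.001, 1.0], [-1.0, -0.001, 0.0]]
force: [0.4, 0.0, -1.1]
finger_gap: 58.7
```

{"name": "servo_tool", "arguments": {
  "increments": [
    {"linear":[0,0.3,1.2],"twist":[0,0,0]},
    {"linear":[0,0.3,2.1],"twist":[0,0,0]},
    {"linear":[0,0.3,2.1],"twist":[0,0,0]},
    {"linear":[0,0.3,2.1],"twist":[0,0,0]},
    {"linear":[0,0.3,2.1],"twist":[0,0,0]}
  ]
}}

```text
clock: 7.98
tcp_pos: [521.7, 367.7, 150.4]
ee_rot: [[-0.0, -1.0, 0.0], [-0.001, 0.0, 1.0], [-1.0, 0.0, -0.001]]
force: [0.0, -0.5, -1.5]
finger_gap: 58.9
```

```bash
python3 - <<'E'
from h import *
s,im=snap('wrist','w6.png');print(s['tcp_pos'],s['finger_gap'],s['force'])
E
```

```text
[521.73983728 367.7181637  150.41311476] 58.872356176525706 [ 0.04914037 -0.47476783 -1.50685613]
```

View pics/w6.png

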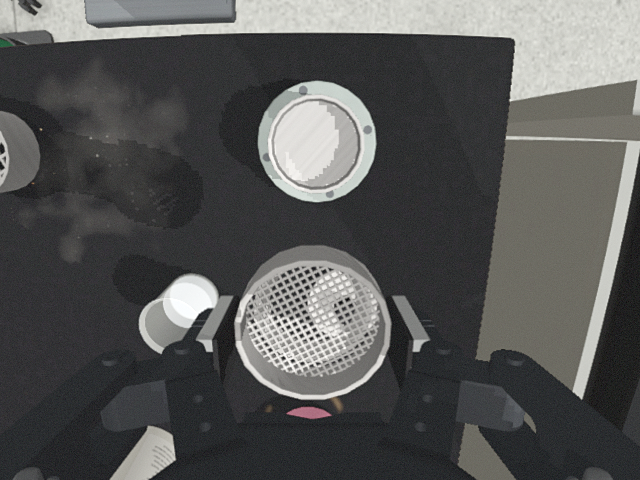

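The held fine sieve's rim spans u 235–391 and v 259–399. The seated pan's rim spans u 267–361.5 and v 95–190.5.

```bash
python3 - <<'E'
from h import *
s=readout.state();print(s['tcp_pos'])
b=rim(267,361.5,95,190.5,50,s)
p=rim(235,391,259,399,s['tcp_pos'][2]+9.7,s)
print(b-p)
E
```

```text
[521.93965049 367.32681549 150.51529025]
centre [453.4 368.5] rel tcp [-68.6   1.2] size [57.3 58.1]
centre [521.6 367.6] rel tcp [-0.4  0.2] size [59.5 58.9]
[-68.19172643   0.92992231]
```

{"name": "servo_tool", "arguments": {
  "increments": [
    {"linear":[0,1.4,0.04],"twist":[0,0,0]},
    {"linear":[0,2.72,0.04],"twist":[0,0,0]},
    {"linear":[0.8,2.72,0.04],"twist":[0,0,0]},
    {"linear":[1.8,2.72,0.04],"twist":[0,0,0]},
    {"linear":[2.5,2.72,0.04],"twist":[0,0,0]},
    {"linear":[3.0,2.72,0.04],"twist":[0,0,0]},
    {"linear":[3.35,2.72,0.04],"twist":[0,0,0]},
    {"linear":[3.45,2.72,0.04],"twist":[0,0,0]}
  ]
}}

```text
clock: 8.7
tcp_pos: [453.5, 368.3, 62.7]
ee_rot: [[-0.002, -1.0, 0.001], [-0.001, 0.001, 1.0], [-1.0, 0.002, -0.001]]
force: [0.4, -0.4, -2.2]
finger_gap: 59.1
```

{"name": "servo_tool", "arguments": {
  "increments": [
    {"linear":[0.1,0,0],"twist":[0,0,0]},
    {"linear":[0.2,0,0],"twist":[0,0,0]},
    {"linear":[0.25,0,0],"twist":[0,0,0]},
    {"linear":[0.25,0,0],"twist":[0,0,0]}
  ]
}}

```text
clock: 9.03
tcp_pos: [454.5, 369.7, 60.5]
ee_rot: [[0.003, -1.0, 0.0], [0.001, 0.0, 1.0], [-1.0, -0.003, 0.001]]
force: [-0.4, -2.2, 3.5]
finger_gap: 58.7
```

Seated, 60.5 against a predicted 60.3. I'm releasing and moving on to the coarse sieve.

{"name": "servo_tool", "arguments": {
  "increments": [
    {"linear":[0.1,0,0],"twist":[0,0,0]},
    {"linear":[0.1,0,0],"twist":[0,0,0]},
    {"linear":[0.1,0,0],"twist":[0,0,0]},
    {"linear":[0,0,0],"twist":[0,0,0]},
    {"linear":[-1,0,0],"twist":[0,0,0]},
    {"linear":[-2.5,0,0],"twist":[0,0,0]},
    {"linear":[-4,0,0],"twist":[0,0,0]},
    {"linear":[-5,0,0],"twist":[0,0,0]}
  ],
  "claw": 1
}}

```text
clock: 9.7
tcp_pos: [454.1, 369.9, 187.3]
ee_rot: [[0.003, -1.0, -0.0], [0.002, -0.0, 1.0], [-1.0, -0.003, 0.002]]
force: [-0.0, 0.1, 1.1]
finger_gap: 85.5
```

{"name": "servo_tool", "arguments": {
  "increments": [
    {"linear":[0,-0.4,-1.3],"twist":[0,0,0]},
    {"linear":[0,-0.8,-2.8],"twist":[0,0,0]},
    {"linear":[0,-1.2,-4.3],"twist":[0,0,0]},
    {"linear":[0,-1.2,-5.8],"twist":[0,0,0]},
    {"linear":[0,-1.2,-7.3],"twist":[0,0,0]},
    {"linear":[0,-1.2,-8.8],"twist":[0,0,0]},
    {"linear":[0,-1.2,-9.5],"twist":[0,0,0]},
    {"linear":[0,-1.2,-9.5],"twist":[0,0,0]}
  ]
}}

```text
clock: 10.37
tcp_pos: [483.8, 128.5, 183.6]
ee_rot: [[0.001, -1.0, 0.005], [-0.001, 0.005, 1.0], [-1.0, -0.001, -0.001]]
force: [0.3, -0.2, -0.3]
finger_gap: 85.1
```

{"name": "servo_tool", "arguments": {
  "increments": [
    {"linear":[0.5,0,0],"twist":[0,0,0]},
    {"linear":[0.5,0,0],"twist":[0,0,0]},
    {"linear":[0.5,0,0],"twist":[0,0,0]}
  ]
}}

```text
clock: 10.62
tcp_pos: [482.9, 132.9, 169.0]
ee_rot: [[-0.003, -1.0, -0.001], [-0.0, -0.001, 1.0], [-1.0, 0.003, -0.0]]
force: [-0.5, -0.6, -0.3]
finger_gap: 85.3
```

```bash
python3 - <<'E'
from h import *
s,im=snap('wrist','w7.png');print(s['tcp_pos'],s['finger_gap'],s['force'])
im2=optics.capture('scene'); a=im2[300:420,250:390]
o=np.zeros((480,800,3),np.uint8); o[:,:520]=im[:,60:580]; o[:240,520:800]=cv2.resize(a,(280,240),interpolation=cv2.INTER_CUBIC); cv2.imwrite('pics/m7.png',o)
E
```

```text
[482.89586126 132.93877111 168.99316381] 85.31328750711079 [-0.46230488 -0.56070488 -0.34946238]
```

View pics/m7.png

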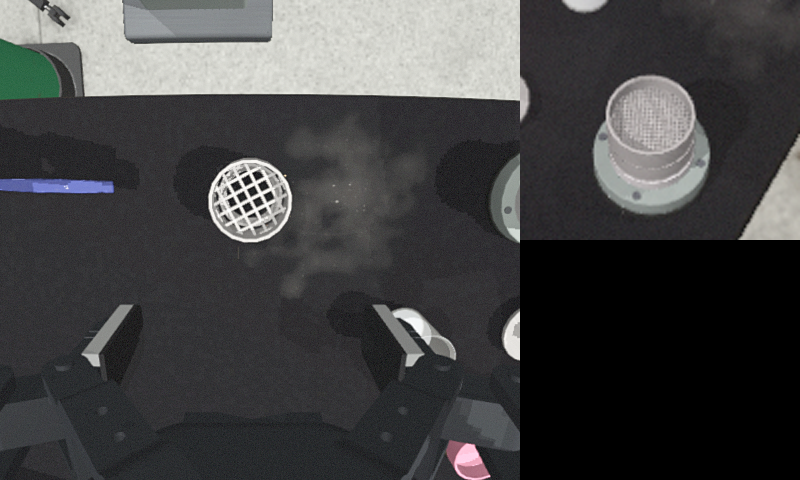

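The fine sieve sits upright and home. The coarse rim spans u 268–352 and v 158–242.

```bash
python3 - <<'E'
from h import *
s=readout.state();print(s['tcp_pos']);rim(268,352,158,242,40,s)
E
```

```text
[483.31149887 133.04915761 170.02936211]
centre [454.8 131.3] rel tcp [-28.5  -1.7] size [60.8 60.3]
```

{"name": "servo_tool", "arguments": {
  "increments": [
    {"linear":[0,1.13,-0.06],"twist":[0,0,0]},
    {"linear":[1.2,1.13,-0.06],"twist":[0,0,0]},
    {"linear":[2.6,1.13,-0.06],"twist":[0,0,0]},
    {"linear":[4,1.13,-0.06],"twist":[0,0,0]},
    {"linear":[5.2,1.13,-0.06],"twist":[0,0,0]},
    {"linear":[5.9,1.13,-0.06],"twist":[0,0,0]},
    {"linear":[5.9,1.13,-0.06],"twist":[0,0,0]},
    {"linear":[5.9,1.13,-0.06],"twist":[0,0,0]}
  ],
  "claw": 0.86
}}

```text
clock: 11.38
tcp_pos: [454.7, 131.0, 22.6]
ee_rot: [[-0.002, -1.0, -0.001], [-0.0, -0.001, 1.0], [-1.0, 0.002, -0.0]]
force: [-0.5, 0.1, -0.7]
finger_gap: 73.5
```

{"name": "servo_tool", "arguments": {
  "increments": [
    {"linear":[0,0,0],"twist":[0,0,0]},
    {"linear":[0,0,0],"twist":[0,0,0]},
    {"linear":[0,0,0],"twist":[0,0,0]},
    {"linear":[0,0,0],"twist":[0,0,0]},
    {"linear":[0,0,0],"twist":[0,0,0]}
  ],
  "claw": 0.5,
  "grip_force": 30
}}

```text
clock: 11.8
tcp_pos: [456.8, 131.0, 25.5]
ee_rot: [[0.004, -1.0, 0.0], [0.001, 0.0, 1.0], [-1.0, -0.004, 0.001]]
force: [-0.4, 1.3, 6.6]
finger_gap: 58.9
```

{"name": "servo_tool", "arguments": {
  "increments": [
    {"linear":[-1.2,0,0],"twist":[0,0,0]},
    {"linear":[-2.6,0,0],"twist":[0,0,0]},
    {"linear":[-4.0,0,0],"twist":[0,0,0]},
    {"linear":[-5.2,-0.4,1.2],"twist":[0,0,0]},
    {"linear":[-6.2,-0.9,2.6],"twist":[0,0,0]},
    {"linear":[-6.2,-1.4,4.1],"twist":[0,0,0]},
    {"linear":[-6.2,-1.9,5.6],"twist":[0,0,0]},
    {"linear":[-6.2,-2.4,7.1],"twist":[0,0,0]}
  ]
}}

```text
clock: 12.47
tcp_pos: [516.1, 310.0, 179.3]
ee_rot: [[0.002, -1.0, 0.0], [0.001, 0.0, 1.0], [-1.0, -0.002, 0.001]]
force: [0.2, -0.1, -2.0]
finger_gap: 58.8
```

{"name": "servo_tool", "arguments": {
  "increments": [
    {"linear":[0,-0.3,1.2],"twist":[0,0,0]},
    {"linear":[0,-0.3,2.4],"twist":[0,0,0]},
    {"linear":[0,-0.3,2.4],"twist":[0,0,0]},
    {"linear":[0,-0.3,2.4],"twist":[0,0,0]},
    {"linear":[0,-0.3,2.4],"twist":[0,0,0]}
  ]
}}

```text
clock: 12.88
tcp_pos: [522.8, 367.5, 177.8]
ee_rot: [[-0.0, -1.0, -0.0], [-0.001, -0.0, 1.0], [-1.0, 0.0, -0.001]]
force: [-0.5, -0.1, -1.5]
finger_gap: 59.2
```

```bash
python3 - <<'E'
from h import *
s,im=snap('wrist','w8.png');print(s['tcp_pos'],s['finger_gap'],s['force'])
E
```

```text
[522.77841426 367.50457421 177.75592125] 59.174373354035936 [-0.48925221 -0.07034554 -1.53884282]
```

View pics/w8.png

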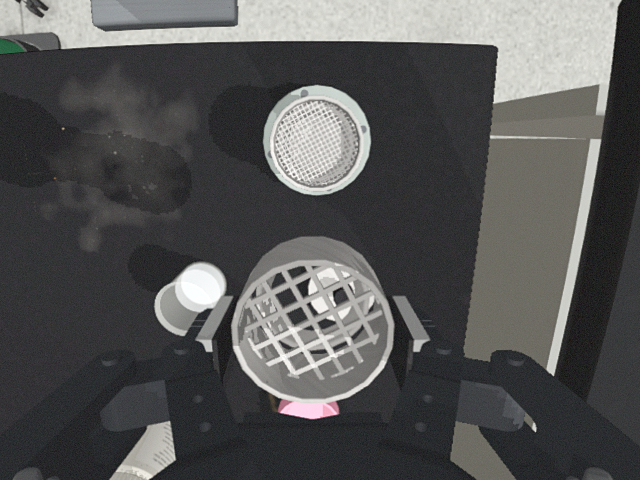

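The held coarse sieve's rim spans u 232–394 and v 258–402. The seated fine sieve's rim spans u 270–362 and v 96–188.

```bash
python3 - <<'E'
from h import *
s=readout.state();print(s['tcp_pos'])
b=rim(270,362,96,188,70,s)
p=rim(232,394,258,402,s['tcp_pos'][2]+14.5,s)
print(b-p)
E
```

```text
[522.9544255  367.07454943 178.10200942]
centre [453.9 369.4] rel tcp [-69.    2.3] size [56.9 58.4]
centre [520.4 367.3] rel tcp [-2.5  0.2] size [59.  58.9]
[-66.4700836    2.07094904]
```

{"name": "servo_tool", "arguments": {
  "increments": [
    {"linear":[0,1.4,0.08],"twist":[0,0,0]},
    {"linear":[0,2.67,0.08],"twist":[0,0,0]},
    {"linear":[0.8,2.67,0.08],"twist":[0,0,0]},
    {"linear":[1.8,2.67,0.08],"twist":[0,0,0]},
    {"linear":[2.5,2.67,0.08],"twist":[0,0,0]},
    {"linear":[3.0,2.67,0.08],"twist":[0,0,0]},
    {"linear":[3.35,2.67,0.08],"twist":[0,0,0]},
    {"linear":[3.45,2.67,0.08],"twist":[0,0,0]}
  ]
}}

```text
clock: 13.6
tcp_pos: [455.9, 368.8, 90.4]
ee_rot: [[-0.001, -1.0, 0.001], [-0.001, 0.001, 1.0], [-1.0, 0.001, -0.001]]
force: [-0.1, -0.2, -1.8]
finger_gap: 58.8
```

{"name": "servo_tool", "arguments": {
  "increments": [
    {"linear":[0.1,0,0],"twist":[0,0,0]},
    {"linear":[0.2,0,0],"twist":[0,0,0]},
    {"linear":[0.27,0,0],"twist":[0,0,0]},
    {"linear":[0.27,0,0],"twist":[0,0,0]}
  ]
}}

```text
clock: 13.93
tcp_pos: [457.0, 370.2, 87.6]
ee_rot: [[0.003, -1.0, 0.0], [0.001, 0.0, 1.0], [-1.0, -0.003, 0.001]]
force: [-1.6, -2.0, 5.5]
finger_gap: 58.7
```

Seated, 87.6 against a predicted 87.5. I'm releasing and moving on to the lid.

{"name": "servo_tool", "arguments": {
  "increments": [
    {"linear":[0.1,0,0],"twist":[0,0,0]},
    {"linear":[0.1,0,0],"twist":[0,0,0]},
    {"linear":[0.1,0,0],"twist":[0,0,0]},
    {"linear":[0,0,0],"twist":[0,0,0]},
    {"linear":[-1,0,0],"twist":[0,0,0]},
    {"linear":[-2.5,0,0],"twist":[0,0,0]},
    {"linear":[-3.5,0,0],"twist":[0,0,0]},
    {"linear":[-3.5,0,0],"twist":[0,0,0]}
  ],
  "claw": 1
}}

```text
clock: 14.6
tcp_pos: [458.1, 371.4, 180.4]
ee_rot: [[0.009, -1.0, -0.0], [0.007, 0.0, 1.0], [-1.0, -0.009, 0.007]]
force: [1.0, 0.2, 1.3]
finger_gap: 85.3
```

{"name": "servo_tool", "arguments": {
  "increments": [
    {"linear":[0,-1.3,0.2],"twist":[0,0,0]},
    {"linear":[0,-2.8,0.5],"twist":[0,0,0]},
    {"linear":[0,-4.3,0.8],"twist":[0,0,0]},
    {"linear":[0,-5.5,0.8],"twist":[0,0,0]},
    {"linear":[0,-5.8,0.8],"twist":[0,0,0]},
    {"linear":[0,-5.8,0.8],"twist":[0,0,0]},
    {"linear":[0,-5.8,0.8],"twist":[0,0,0]}
  ],
  "claw": 0.6
}}

```text
clock: 15.18
tcp_pos: [600.7, 389.8, 171.8]
ee_rot: [[-0.002, -1.0, 0.0], [-0.0, 0.0, 1.0], [-1.0, 0.002, -0.0]]
force: [-0.6, 0.4, -0.2]
finger_gap: 51.1
```

```bash
python3 - <<'E'
from h import *
s,im=snap('wrist','w9.png');print(s['tcp_pos'],s['finger_gap'],s['force'])
im2=optics.capture('scene'); a=im2[280:420,250:390]
o=np.zeros((480,800,3),np.uint8); o[:,:520]=im[:,60:580]; o[:280,520:800]=cv2.resize(a,(280,280),interpolation=cv2.INTER_CUBIC); cv2.imwrite('pics/m9.png',o)
E
```

```text
[600.65574185 389.84896771 171.7503817 ] 51.10291789636896 [-0.58984331  0.38122538 -0.21963173]
```

View pics/m9.png

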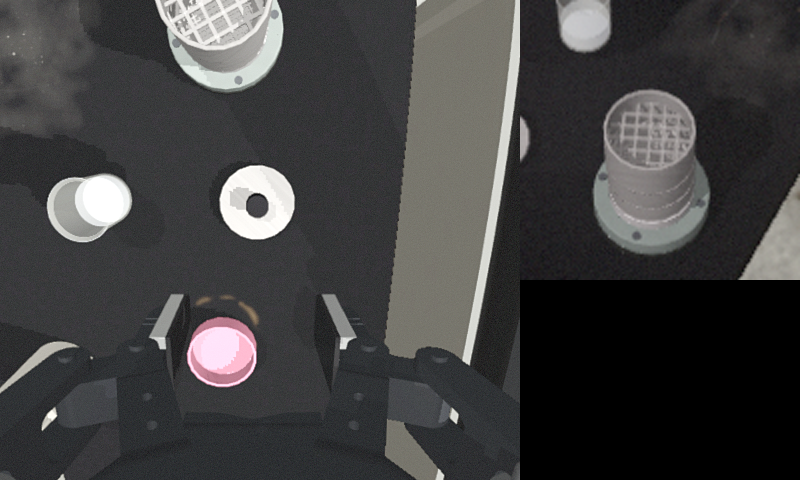

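The coarse sieve is home. The lid's disc spans u 279–355 and v 165–240, with the knob top at (317,205).

```bash
python3 - <<'E'
from h import *
s=readout.state();print(s['tcp_pos']);rim(279,355,165,240,12,s);print(pt('wrist',317.5,205.5,30,s))
E
```

```text
[599.94245055 390.29067469 173.10780982]
centre [578.4 394.1] rel tcp [-21.6   3.8] size [60.8 61.1]
[576.94968279 394.23797027  30.        ]
```

{"name": "servo_tool", "arguments": {
  "increments": [
    {"linear":[0,0.89,0.15],"twist":[0,0,0]},
    {"linear":[1.2,0.89,0.15],"twist":[0,0,0]},
    {"linear":[2.6,0.89,0.15],"twist":[0,0,0]},
    {"linear":[4,0.89,0.15],"twist":[0,0,0]},
    {"linear":[5.2,0.89,0.15],"twist":[0,0,0]},
    {"linear":[5.95,0.89,0.15],"twist":[0,0,0]},
    {"linear":[5.95,0.89,0.15],"twist":[0,0,0]},
    {"linear":[5.95,0.89,0.15],"twist":[0,0,0]}
  ],
  "claw": 0.4
}}

```text
clock: 15.95
tcp_pos: [577.5, 394.0, 24.3]
ee_rot: [[-0.0, -1.0, -0.001], [0.0, -0.001, 1.0], [-1.0, 0.0, 0.0]]
force: [0.9, 0.4, 0.0]
finger_gap: 34.0
```

{"name": "servo_tool", "arguments": {
  "increments": [
    {"linear":[0,0,0],"twist":[0,0,0]},
    {"linear":[0,0,0],"twist":[0,0,0]},
    {"linear":[0,0,0],"twist":[0,0,0]},
    {"linear":[0,0,0],"twist":[0,0,0]},
    {"linear":[0,0,0],"twist":[0,0,0]}
  ],
  "claw": 0.05,
  "grip_force": 30
}}

```text
clock: 16.37
tcp_pos: [578.7, 394.3, 25.4]
ee_rot: [[0.001, -1.0, -0.0], [0.001, -0.0, 1.0], [-1.0, -0.001, 0.001]]
force: [-3.0, 0.3, 6.1]
finger_gap: 16.6
```

{"name": "servo_tool", "arguments": {
  "increments": [
    {"linear":[-1.2,0,0],"twist":[0,0,0]},
    {"linear":[-2.6,0,0],"twist":[0,0,0]},
    {"linear":[-4.0,0,0],"twist":[0,0,0]},
    {"linear":[-5.4,0,0],"twist":[0,0,0]},
    {"linear":[-6.4,0.8,-0.4],"twist":[0,0,0]},
    {"linear":[-6.4,1.6,-0.8],"twist":[0,0,0]},
    {"linear":[-6.4,2.15,-0.97],"twist":[0,0,0]},
    {"linear":[-6.4,2.15,-0.97],"twist":[0,0,0]}
  ]
}}

```text
clock: 17.03
tcp_pos: [523.6, 369.1, 185.1]
ee_rot: [[0.001, -1.0, -0.0], [0.001, -0.0, 1.0], [-1.0, -0.001, 0.001]]
force: [-0.3, 0.1, -1.4]
finger_gap: 16.5
```

{"name": "servo_tool", "arguments": {
  "increments": [
    {"linear":[0,0,0],"twist":[0,0,0]},
    {"linear":[0,0,0],"twist":[0,0,0]},
    {"linear":[0,0,0],"twist":[0,0,0]}
  ]
}}

```text
clock: 17.28
tcp_pos: [525.6, 369.4, 182.8]
ee_rot: [[-0.001, -1.0, 0.0], [-0.001, 0.0, 1.0], [-1.0, 0.001, -0.001]]
force: [0.1, 0.3, -0.7]
finger_gap: 16.3
```

```bash
python3 - <<'E'
from h import *
s,im=snap('wrist','w10.png');print(s['tcp_pos'],s['finger_gap'],s['force'])
E
```

```text
[525.61212309 369.42333801 182.7628405 ] 16.287296485338768 [ 0.14819943  0.25479295 -0.67987226]
```

View pics/w10.png

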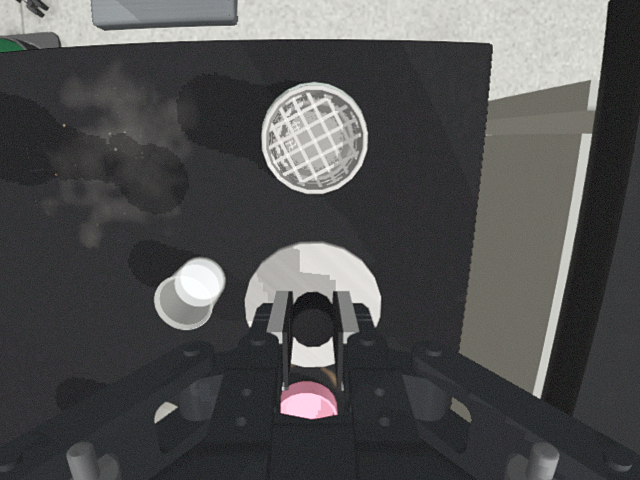

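The lid is level, with its disc at u 245–381 and v 242–367. The coarse rim spans u 262–367.5 and v 83–194. The decoy and beaker are untouched.

```bash
python3 - <<'E'
from h import *
s=readout.state();print(s['tcp_pos'])
b=rim(262,367.5,83,194,102,s)
p=rim(245,381,242,367,s['tcp_pos'][2]-13.4,s)
print(b-p)
E
```

```text
[525.6096444  369.44388663 182.77889472]
centre [454.6 370.8] rel tcp [-71.    1.3] size [60.8 59.4]
centre [525.5 369.7] rel tcp [-0.1  0.3] size [59.9 59.5]
[-70.88430064   1.04351563]
```

{"name": "servo_tool", "arguments": {
  "increments": [
    {"linear":[0,1.4,0.04],"twist":[0,0,0]},
    {"linear":[0,2.83,0.04],"twist":[0,0,0]},
    {"linear":[0.4,2.83,0.04],"twist":[0,0,0]},
    {"linear":[1.2,2.83,0.04],"twist":[0,0,0]},
    {"linear":[1.8,2.83,0.04],"twist":[0,0,0]},
    {"linear":[2.2,2.83,0.04],"twist":[0,0,0]},
    {"linear":[2.35,2.83,0.04],"twist":[0,0,0]},
    {"linear":[2.4,2.83,0.04],"twist":[0,0,0]}
  ]
}}

```text
clock: 18.0
tcp_pos: [454.4, 370.2, 122.5]
ee_rot: [[-0.002, -1.0, 0.0], [-0.001, 0.0, 1.0], [-1.0, 0.002, -0.001]]
force: [0.3, -0.4, -0.7]
finger_gap: 16.4
```

{"name": "servo_tool", "arguments": {
  "increments": [
    {"linear":[0.1,0,0],"twist":[0,0,0]},
    {"linear":[0.2,0,0],"twist":[0,0,0]},
    {"linear":[0.25,0,0],"twist":[0,0,0]},
    {"linear":[0.25,0,0],"twist":[0,0,0]}
  ]
}}

```text
clock: 18.33
tcp_pos: [455.1, 370.8, 119.4]
ee_rot: [[0.002, -1.0, 0.0], [0.002, 0.0, 1.0], [-1.0, -0.002, 0.002]]
force: [-0.7, -0.7, 2.9]
finger_gap: 16.3
```

The lid is home at exactly 119.4. I'm opening partway and rising clear.

{"name": "servo_tool", "arguments": {
  "increments": [
    {"linear":[0.05,0,0],"twist":[0,0,0]},
    {"linear":[0.05,0,0],"twist":[0,0,0]},
    {"linear":[0,0,0],"twist":[0,0,0]},
    {"linear":[0,0,0],"twist":[0,0,0]},
    {"linear":[-1,0,0],"twist":[0,0,0]},
    {"linear":[-2.5,0,0],"twist":[0,0,0]},
    {"linear":[-4,0,0],"twist":[0,0,0]},
    {"linear":[-4,0,0],"twist":[0,0,0]}
  ],
  "claw": 0.6
}}

```text
clock: 19.0
tcp_pos: [456.2, 371.8, 227.2]
ee_rot: [[0.011, -1.0, -0.0], [0.008, 0.0, 1.0], [-1.0, -0.011, 0.008]]
force: [0.6, 0.7, 2.6]
finger_gap: 51.3
```

{"name": "servo_tool", "arguments": {
  "increments": [
    {"linear":[0,-1,0],"twist":[0,0,0]},
    {"linear":[0,-2.5,0],"twist":[0,0,0]},
    {"linear":[0,-3,0],"twist":[0,0,0]},
    {"linear":[0,-3,0],"twist":[0,0,0]},
    {"linear":[0,-3,0],"twist":[0,0,0]},
    {"linear":[0,-3,0],"twist":[0,0,0]}
  ]
}}

```text
clock: 19.5
tcp_pos: [528.6, 370.6, 217.5]
ee_rot: [[-0.001, -1.0, -0.0], [0.0, -0.0, 1.0], [-1.0, 0.001, 0.0]]
force: [-0.3, 0.1, -0.8]
finger_gap: 50.9
```

```bash
python3 - <<'E'
from h import *
s,im=snap('wrist','w11.png');print(s['tcp_pos'],s['finger_gap'],s['force'])
im2=optics.capture('scene')
o=np.zeros((480,800,3),np.uint8); o[:320,:400]=im2[140:460,80:480]; o[:,400:]=cv2.resize(im2[250:410,250:383],(400,480),interpolation=cv2.INTER_CUBIC); cv2.imwrite('pics/m11.png',o)
E
```

```text
[528.60870528 370.62225712 217.48037013] 50.87550690683831 [-0.25668385  0.05629766 -0.83258302]
```

View pics/m11.png

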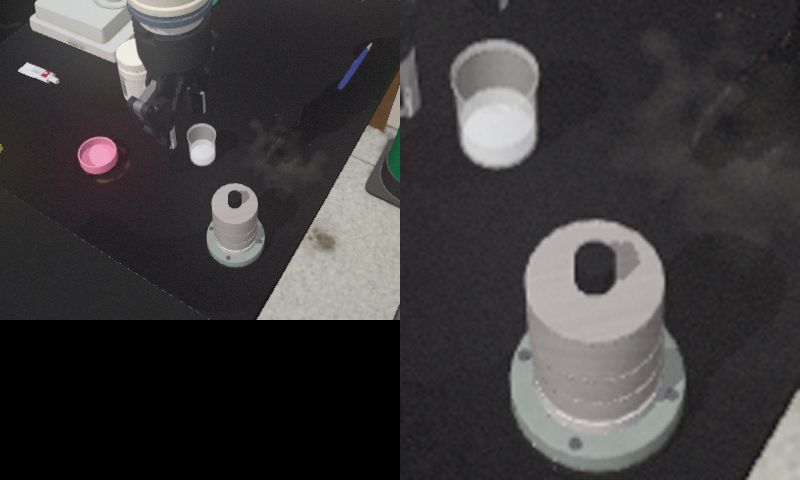

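The full stack stands upright with every seam closed and the lid flat. The beaker, tub, tweezers and decoy have not moved, so I'm handing in.

```bash
python3 -c "
from h import *
print(arm.hand_in())"
```

```text
the job is handed in; nothing more can be done
None
```

I built the stack on the grey base in the order asked (pan, fine sieve, coarse sieve, lid) and handed it in at about 19.6 s of the 106 s allowed.

- **Seating:** each piece came to rest within about 0.3 mm of its expected height, and pressing down met 3–6 N of resistance. The lid's reading matched its expected 119.4 mm.
- **Final look:** the last scene picture shows the stack upright with its seams closed and the lid flat. The gripper was open and clear of everything.
- **Other items:** in that picture the beaker, tub, tweezers and pink dish look to be where they started. I judged that by eye and did not measure their positions again.
- **Oddities:** the arm rode up about 3 mm each time the fingers closed on the pan or a sieve (about 1 mm on the lid's knob), and I allowed for it in the placing heights. The two fixed cameras disagreed by up to about 5 mm on the pieces, so I placed each one from close wrist-camera views. No check failed.

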